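Clock a pulley casting and stop at its high spot

ROBOT

A 6-joint arm with a two-finger parallel gripper is mounted at the origin on the work surface. World frame = base frame: x ahead of the robot, y to its left, z up, the work surface at z = 0. Lengths are in m, angles in rad, forces in N, time in s.
With the tool pointing down it reaches from about 0.375 to 0.975 m from the base axis. Payload 3.8 kg.
Tool frame: the origin (TCP) lies where the fingers leave the gripper's body, on its centre line; the fingertips stand 73 mm ahead of it and the grasp point (between the pads) lies 54 mm ahead of it (nose_length is the distance from the TCP to the fingertips, in m); z points along the fingers, y is the line along which they close (so a half turn about z gives the same grasp; the last joint's range is limited). The gripper opens to 85 mm and grips with 20 to 120 N. Pads are 22 mm wide; open, the fingers measure 114 mm over their backs; the gripper's body (76 mm by 85 mm) begins 54 mm behind the grasp point. The pads swing forward as they close: fully open they stand 13 mm farther back than shut.
Start: joints at [-1.23, 0.264, 1.604, -0, 1.274, -0.037], TCP at [0.249, -0.627, 0.304] pointing down, gripper open.
Joint ranges: [-2.63, 2.63], [-0.94, 2.18], [0.31, 2.57], [-1.31, 4.45], [0, 2.66], [-2.55, 2.55]. Speed limits (rad/s): [2.57, 2.57, 3.14, 3.14, 3.14, 3.14].

INTERFACE

Orientations are given as a rotation vector (axis times angle).
In Python, from workcell import read_state, read_camera, calibration, finish_job, look_for, cut_out, tip_of, nose_length gives the robot as it stands.
- The arm moves only by the tool step_arm, never from a script. Its argument "targets" is a list of rows, each a list of 3 entries, a list of its own where there are three numbers: the turn, a rotation vector about the tool's x, y, z in rad, then the shift along the tool's x, y, z in mm, then the finger opening in mm, from 0 to 85.4. In form: [[[ax, ay, az], [x, y, z], grip], ...]. A call has 1 to 5 rows; each row shifts and turns the commanded pose from where the row before left it, along the tool's axes as they then stand; what a row does not reach is not made up. A row lasts 1/12 s, in which the tool goes at most 41.7 mm and 7.16 degrees, less where a joint would pass 70% of its speed; a pose out of reach is approached as far as the arm can. A call with a gripper value outside its range is refused whole. The fingers move at their own pace and stop on an object; "grip_force" is the grip in N (left out, the last holds). Time passes only in rows, so rows that do not move let the fingers close. It gives the time, the measured TCP pose, the force, the opening and the grip force at its end, in the units of the state.
- read_state(): the state, without advancing time (a new reading comes with each control period).
- read_camera(name): name is "scene" or "top" or "wrist"; returns the picture (420x560x3 uint8, red, green, blue); there is no depth.
- calibration(name): a dict with "camera_matrix" (3x3 intrinsics, pixels), "R" (3x3) and "t" (3): a world point X has camera coordinates R X + t. Camera axes: x right, y down, z forward; pixel columns grow to the right and rows downward; lengths in m; the calibration is good to about 2 mm. A picture is of the moment at which its call begins: read the wrist's pose just before it. calibration takes no time and is no camera call; for the wrist camera it gives the pose at the moment of the call.
- finish_job(): hands the job in; it is judged then, once.
Trained networks look in the newest picture that a camera, given by its name, has taken for a name from the list of things; names that differ only in an ending like _2 or _b are one class to them, and where a whole thing is asked for, a point or a joint stands for the part that bears it (a point fixed in the world has none). Each returns a list of dicts, best first, with "score" (0 to 1); they miss things now and then, are a little off and sometimes report something else, mostly with a low value. They report only what shows in the picture. A call takes as long as a camera call.
- look_for(camera, query): "extent" ([left, top, right, bottom] in pixels, round what is visible of it).
- cut_out(camera, query): "region" (420x560 bool, what is visible of it) and "extent" ([left, top, right, bottom] in pixels, round what is visible of it).
- tip_of(camera, query): "at" ([row, column] in pixels: a listed point, or the origin of a listed thing).
The state is a dict: "time": time; "q": joint angles; "joint_vel": joint speeds; "joint_torque": joint torques, N m; "tool_pos": TCP position; "tcp_rot": TCP orientation; "wrist_force": force on the tool from outside, world axes, zero at the start; "torque": the same for the moment, N m; "width": opening from 0.0 (shut) to 1.0 (fully open); "grip_force": force on a finger pad.
Only numpy, scipy, OpenCV 4.12 (cv2) and the standard library are available. Lean on these libraries where they do the work, as an engineer would, in place of code of your own. Each camera call takes 0.05 s, during which the arm holds its last target. There are 200 camera calls.

TASK

The pulley casting held between the bench centres runs out, and the dial indicator is already set against its rim. Take the rim and turn it by hand, slowly, watching the dial, until you have found the rim's high spot; leave it stopped with the high spot right at the indicator's tip, ready to be marked, and let go. Do not touch the indicator or knock the other things about.

Things in the scene. Friction and masses are not known exactly. Their poses are not given: they have to be found in the camera images.
- bench: Bench centres, fixed: green-grey cast bed 420 mm long (along its own y), 100 wide (x), 45 high, a stock 60 mm long and 167 mm high centred 155 mm either side of the middle (lever knob on the +y one: 207 mm high, 170 mm from the middle). Origin: centre of the underside, on the work surface. y is the pulley's turning axis, x points from the pulley to the indicator, z up.
- axle (a point): Centre of the pulley, on its level turning axis (the bench's y), 135 mm above the work surface; axes as the bench. The pulley is a grey-brown cast wheel, 150 mm diameter, on a 22 mm steel arbor; the stocks stand 107 mm clear of the rim at each side. It turns endlessly both ways, with light friction (about 0.12 N m), and stays where it is left.
- rim_top (a point): Fixed point 75 mm above the axle, on the rim's nominal top; axes as the bench. The rim is 36 mm wide along the axis (18 mm each side) and 18 mm deep radially, with flat sides to grip it across; inside it the wheel's disc is only 14 mm thick (hub 44 mm diameter, 48 wide). The rim is off-centre to the arbor by a few mm, so its top stands that much higher or lower, in a direction not marked.
- indicator: Dial indicator on a magnetic-base column, on the bench's +x side; fixed, not to be touched. Base 60 x 50 x 55 mm, column 14 mm thick and 200 mm high, round dial of 82 mm diameter lying face up, stem and plunger level at axle height pointing at the pulley. Origin: underside of the base, under the column; axes as the bench's.
- dial_centre (a point): Centre of the dial's face, 146 mm above the work surface, 88 mm from the column towards the pulley; same axes as the indicator.
- dial (a joint): Angle of the red pointer (31 mm long, short tail), rad, clockwise seen from above; 0 at the broad green mark, on the side away from the pulley, with the plunger fully out. It grows 0.628 rad per mm that the rim pushes the plunger in (one turn = 10 mm, a long black mark each mm) and never passes a full turn. Its highest value varies by some 1.5 rad from set-up to set-up.
- tip (a point): Ball tip (8 mm) of the indicator's plunger: the point that bears on the rim, at axle height on the bench's +x side, with about 1 N of spring. It moves straight out along the bench's x as the rim's radius under it grows.
- v_block_mid (a point): Loose steel V-block, 70 x 60 x 46 mm high; its centre. To be left alone.
- gauge_case_mid (a point): Loose closed wooden gauge-block case, 192 x 102 x 43 mm high; its centre. To be left alone.
- micrometer_mid (a point): Loose outside micrometer with green frame, about 150 x 45 x 16 mm high, lying flat; its middle. To be left alone.
- setup_block_mid (a point): Loose steel setup block with holes, 75 x 50 x 25 mm high; its centre. To be left alone.
- screw_jack_mid (a point): Loose small screw jack, 48 mm diameter, 68 mm high, standing beside the indicator; its centre. To be left alone.
- ring_gauge_mid (a point): Loose steel ring gauge, 84 mm outside diameter, 24 mm high, lying flat beside the indicator; its centre. To be left alone.

How it is judged:
At the end, for the whole second after the job is handed in: The pulley stands still, released, with the rim's high spot at the indicator's tip: the dial stands within 0.2 mm (0.126 rad of its pointer, about 20 degrees of pulley) of the highest reading that the rim can give (x of tip in the frame of bench above 0.07756 m and velocity of joint dial between -0.1 and 0.1 rad/s); the robot touches nothing.
It fails at once if the indicator is touched by the robot (contact force between indicator and the arm above 0.5 N or contact force between indicator and the fingers above 0.5 N).
It fails at once if the pulley is spun so fast that the dial's pointer whips round (more than 6 rad/s) (velocity of joint dial above 6 rad/s or velocity of joint dial below -6 rad/s).
It fails at once if one of the loose things on the plate is moved more than 15 mm (distance of any of v_block_mid, gauge_case_mid, micrometer_mid, setup_block_mid, screw_jack_mid, ring_gauge_mid from where it was at the start of the episode above 0.015 m).
It also fails if it takes over 64 s, if anything falls off the work surface, if the arm or the gripper's body presses on something with over 40 N, if the wrist force passes 120 N, or if a joint passes its speed limit or range.

## Working session

There is one attempt and no reset: what is moved stays moved. The work goes in short steps, Python scripts to look and compute and a tool call to move; the robot and the scene stay as the last step left them, time stands still between calls to the robot, and variables do not carry over. Pictures are saved under pics/ and viewed, at most 10 in all, crops included, and the job is handed in when it is done.

Besides the shell and the picture viewer there is one more tool, called after "Request:" in YAML: its name, and indented under it one key for each argument. step_arm: Moves the arm, as the interface text tells. Its arguments: {"type":"object","properties":{"targets":{"type":"array","items":{"type":"array"}},"grip_force":{"type":"number"}},"required":["targets"]}

```bash
mkdir -p pics; python3 - <<'E'
from workcell import *
import cv2,numpy as np
s=read_state();print(s)
for c in("scene","top"):
    im=read_camera(c);cv2.imwrite(f"pics/{c}0.png",im[:,:,::-1])
    k=calibration(c);print(c,k)
    for q in("bench","axle","rim_top","indicator","dial_centre","tip"):
        r=tip_of(c,q);print(q,[(d["at"],round(d["score"],2)) for d in r[:2]])
E
```

```text
{'time': 0.0, 'q': array([-1.22987261e+00,  2.64762467e-01,  1.60539038e+00, -1.56095946e-06,
        1.27368813e+00, -3.68857761e-02]), 'joint_vel': array([-0.00031351, -0.00017764,  0.00160656, -0.00163937,  0.00093131,
       -0.00155349]), 'joint_torque': array([-1.48533774e-03, -5.15117204e+01, -3.67315221e+01, -5.98315910e-04,
        1.31745322e-02,  9.77348975e-06]), 'tool_pos': array([ 0.24881293, -0.62685309,  0.30254671]), 'tcp_rot': array([-3.08352246e+00, -5.89521850e-01,  5.36750334e-04]), 'wrist_force': array([-0.70396719, -0.42615611, -0.21503149]), 'torque': array([-0.01756092,  0.00738337,  0.03944642]), 'grip_force': 0.0, 'width': 0.9999792089349576}
scene {'camera_matrix': array([[427.13368436,   0.        , 276.83621124],
       [  0.        , 427.13368436, 202.75678753],
       [  0.        ,   0.        ,   1.        ]]), 'R': array([[ 0.47973451,  0.87724943, -0.01697762],
       [ 0.44843292, -0.26177076, -0.85462505],
       [-0.75416358,  0.40237981, -0.51896799]]), 't': array([-0.26007462, -0.1271294 ,  1.5692361 ])}
bench [([244.9, 261.7], 0.82)]
axle [([201.6, 260.9], 0.78)]
rim_top [([168.5, 258.2], 0.73)]
indicator [([280.6, 325.8], 0.84)]
dial_centre [([218.1, 300.7], 0.73)]
tip [([186.3, 354.7], 0.26)]
top {'camera_matrix': array([[416.16918923,   0.        , 282.00863154],
       [  0.        , 416.16918923, 204.95285216],
       [  0.        ,   0.        ,   1.        ]]), 'R': array([[ 0.01566893, -0.99974475,  0.01627659],
       [-0.99693194, -0.01686924, -0.07643382],
       [ 0.07668888, -0.01502902, -0.9969418 ]]), 't': array([-0.01372353,  0.62074432,  1.12607114])}
bench [([246.4, 288.2], 0.77), ([188.7, 220.2], 0.42)]
axle [([247.0, 287.5], 0.95)]
rim_top [([250.2, 291.4], 0.85), ([282.1, 148.5], 0.44)]
indicator [([165.7, 273.7], 0.91), ([271.6, 421.0], 0.43)]
dial_centre [([186.4, 277.3], 0.68)]
tip []
```

View pics/scene0.png

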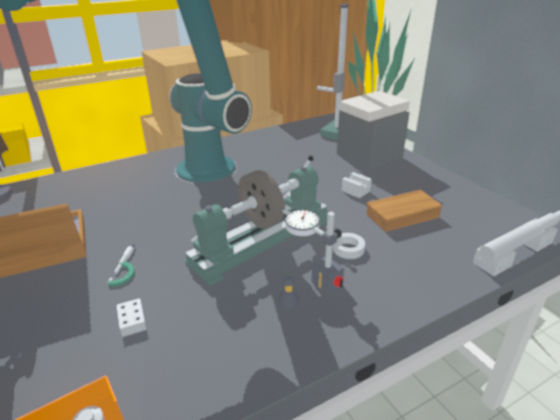

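View pics/top0.png

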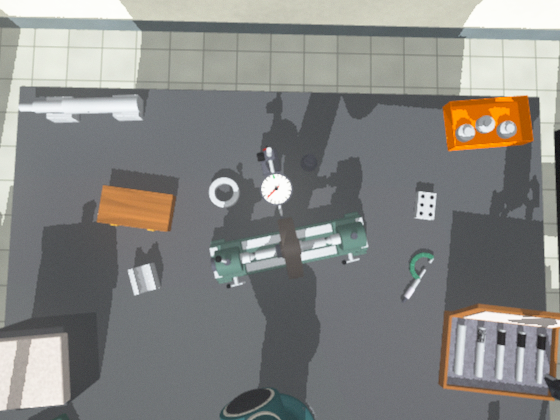

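The scene picture shows the pulley at about (260,200) and the dial at (302,222). The top picture has the pulley at (290,250), the dial at (277,189) and the +y knob on the left. Next I triangulate these and read the dial.

```bash
cat > h.py <<'E'
from workcell import *
import cv2,numpy as np
from scipy.spatial.transform import Rotation as Ro
def proj(c,X):
    k=calibration(c);p=np.asarray(k["camera_matrix"])@(k["R"]@np.asarray(X)+k["t"]);return p[:2]/p[2]
def back(c,rc,z):
    k=calibration(c);d=k["R"].T@np.linalg.inv(k["camera_matrix"])@[rc[1],rc[0],1];o=-k["R"].T@k["t"]
    return o+d*(z-o[2])/d[2]
E
python3 - <<'E'
from h import *
P={}
for c in("scene","top"):
    read_camera(c)
    for q,z in(("axle",.135),("rim_top",.21),("dial_centre",.146),("indicator",0),("bench",0),("screw_jack_mid",.034),("ring_gauge_mid",.012)):
        r=tip_of(c,q)
        if r: print(c,q,back(c,r[0]["at"],z).round(4),round(r[0]["score"],2))
    im=read_camera(c); r=cut_out(c,"dial_centre") 
    for d in r[:1]:
        print(d["extent"],d["score"])
    r=cut_out(c,"bench")
    if r:
        m=r[0]["region"].astype(np.uint8);print(cv2.minAreaRect(np.argwhere(m)[:,::-1].astype(np.float32)),r[0]["extent"])
    u,v=(277,189) if c=="top" else (302,222)
    cr=im[v-30:v+30,u-30:u+30]
    cv2.imwrite(f"pics/d_{c}.png",cv2.resize(cr,(400,400),interpolation=cv2.INTER_CUBIC)[:,:,::-1])
a=cv2.imread("pics/d_top.png");b=cv2.imread("pics/d_scene.png");cv2.imwrite("pics/d0.png",np.hstack([a,b]))
E
```

```text
scene axle [ 0.6742 -0.1014  0.135 ] 0.64
scene rim_top [ 0.5006 -0.0232  0.21  ] 0.91
scene dial_centre [0.6518 0.0074 0.146 ] 0.72
scene indicator [0.7247 0.0342 0.    ] 0.58
scene bench [ 0.5192 -0.0366  0.    ] 0.77
scene screw_jack_mid [ 0.7512 -0.081   0.034 ] 0.86
scene ring_gauge_mid [0.3209 0.0593 0.012 ] 0.51
((252.41848754882812, 216.13040161132812), (80.20084381103516, 160.5990753173828), 61.20902633666992) [186.2, 158.7, 325.7, 284.6]
top axle [ 0.4968 -0.0176  0.135 ] 0.61
top rim_top [ 0.5044 -0.026   0.21  ] 0.66
top dial_centre [0.6557 0.0076 0.146 ] 0.67
top indicator [0.7437 0.0338 0.    ] 0.62
top bench [ 0.5054 -0.0173  0.    ] 0.87
top screw_jack_mid [ 0.7491 -0.0794  0.034 ] 0.77
top ring_gauge_mid [0.6581 0.1613 0.012 ] 0.71
[258.1, 143.5, 294.2, 218.7] 0.6
((289.0682067871094, 247.49163818359375), (62.009037017822266, 159.00027465820312), 82.9834976196289) [211.9, 214.0, 370.7, 286.4]
```

View pics/d0.png

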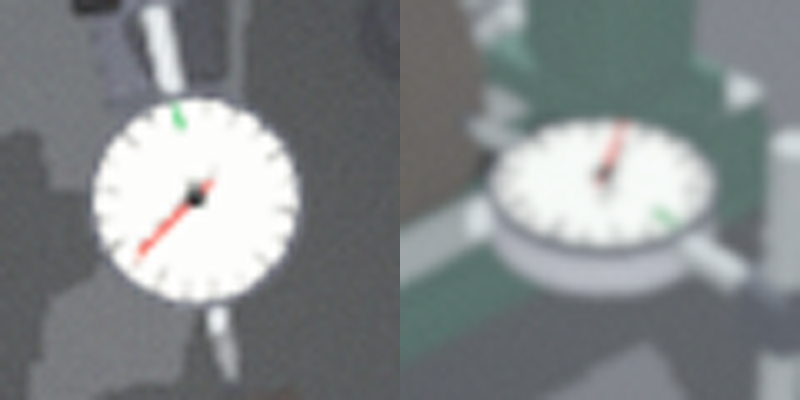

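The left half of the crop is the top view. The dial centre is near (195,197), the green mark is up at (178,115) and the pointer is down-left at (140,255), so the reading is about 235° (≈4.1 rad). To get the pulley's pose I fit its silhouette.

```bash
cat >> h.py <<'E'
def dialread(dc,yaw,z=.146,save=None):
    "reading in rad from the top camera, pointer vs known bench +x"
    im=read_camera("top").astype(int);red=(im[...,0]-np.maximum(im[...,1],im[...,2]))
    vs,us=np.mgrid[0:420,0:560];k=calibration("top")
    p=np.stack([us,vs,np.ones_like(us)],-1)@np.linalg.inv(k["camera_matrix"]).T@k["R"]
    o=-k["R"].T@k["t"];X=o+p*((z-o[2])/p[...,2])[...,None]
    d=X[...,:2]-dc[:2];r=np.hypot(*np.moveaxis(d,-1,0))
    w=np.where((r<.034)&(red>25),red,0).astype(float)
    if save: cv2.imwrite(save,im[...,::-1].astype(np.uint8))
    if w.sum()==0: return None,0
    sel=r>.008; W=w*sel
    v=(W[...,None]*d).sum((0,1)); a=np.arctan2(v[1],v[0])
    return (yaw-a)%(2*np.pi),W.sum()
E
python3 - <<'E'
from h import *
from scipy.optimize import minimize
M={}
for c in("scene","top"):
    read_camera(c);r=cut_out(c,"axle");print(c,r[0]["score"],r[0]["extent"],r[0]["region"].sum());M[c]=r[0]["region"].astype(np.uint8)
    cv2.imwrite(f"pics/m_{c}.png",M[c]*255)
t=np.linspace(0,2*np.pi,60)
def hull(c,p):
    x,y,a=p;ex=np.array([np.cos(a),np.sin(a),0]);ey=np.array([-np.sin(a),np.cos(a),0])
    X=np.concatenate([np.array([x,y,.135])+.075*(np.outer(np.cos(t),ex)+np.outer(np.sin(t),[0,0,1]))+s*ey for s in(-.018,.018)])
    k=calibration(c);q=(X@k["R"].T+k["t"])@k["camera_matrix"].T;q=q[:,:2]/q[:,2:]
    m=np.zeros((420,560),np.uint8);h=cv2.convexHull((q*16).astype(np.float32)).astype(np.int32)
    cv2.fillConvexPoly(m,h,1,shift=4);return m
def cost(p,cs=("scene","top")):
    return sum(1-(hull(c,p)&M[c]).sum()/(hull(c,p)|M[c]).sum() for c in cs)
S=np.array([[.50,-.02,.2],[.515,-.02,.2],[.50,-.035,.2],[.5,-.02,.05]])
for cs in(("scene","top"),("top",)):
    r=minimize(cost,S[0],args=(cs,),method="Nelder-Mead",options=dict(initial_simplex=S));print(cs,r.x,r.fun)
# lines: bed strips
im=read_camera("top");g=back("top",(189,277),.146)
hsv=cv2.cvtColor(im,cv2.COLOR_RGB2HSV);w=((hsv[...,1]<60)&(hsv[...,2]>200)).astype(np.uint8)
n,l,st,ce=cv2.connectedComponentsWithStats(w[160:215,250:305])
i=1+np.argmax(st[1:,4]);print("dial disc",st[i],ce[i]+[250,160])
c=ce[i]+[250,160];dc=back("top",(c[1],c[0]),.146);print("dc",dc)
gm=((hsv[...,0]>45)&(hsv[...,0]<80)&(hsv[...,1]>80)&(hsv[...,2]>150));gm[:165]=0;gm[189:]=0;gm[:,:255]=0;gm[:,300:]=0
gg=np.argwhere(gm).mean(0);G=back("top",gg,.146);yw=np.arctan2(*(G-dc)[[1,0]]);print("green",gg,gm.sum(),"yaw",yw)
print(dialread(dc,yw))
E
```

```text
scene 0.93 [184.5, 155.0, 330.3, 285.8] 8223
top 0.72 [208.4, 212.0, 368.1, 289.7] 6258
('scene', 'top') [ 0.51037087 -0.02559373  0.29928673] 1.5809817189321356
('top',) [ 0.50900036 -0.02582589  0.17317854] 0.8453656998738965
dial disc [ 11  14  31  30 678] [275.97640118 188.65044248]
dc [0.6517107  0.01380167 0.146     ]
green [176. 273.] 1 yaw 0.24655491230375876
(np.float64(4.228204065187846), np.float64(1328.0))
```

```bash
python3 - <<'E'
from h import *
from scipy.optimize import minimize
M={}
for c,(x0,x1,y0,y1) in dict(scene=(225,300,160,240),top=(270,310,212,285)).items():
    im=read_camera(c).astype(int);b=(im[...,0]-im[...,2]>8)&(im.max(-1)<170)
    m=np.zeros((420,560),np.uint8);m[y0:y1,x0:x1]=b[y0:y1,x0:x1]
    m=cv2.morphologyEx(m,cv2.MORPH_OPEN,np.ones((2,2)));n,l,st,_=cv2.connectedComponentsWithStats(m)
    m=(l==1+np.argmax(st[1:,4])).astype(np.uint8)
    h=cv2.convexHull(np.argwhere(m)[:,::-1].astype(np.int32));cv2.fillConvexPoly(m,h,1);M[c]=m;print(c,m.sum(),cv2.boundingRect(h))
t=np.linspace(0,2*np.pi,60)
def hull(c,p):
    x,y,a=p;ex=np.array([np.cos(a),np.sin(a),0]);ey=np.array([-np.sin(a),np.cos(a),0])
    X=np.concatenate([np.array([x,y,.135])+.075*(np.outer(np.cos(t),ex)+np.outer(np.sin(t),[0,0,1]))+s*ey for s in(-.018,.018)])
    k=calibration(c);q=(X@k["R"].T+k["t"])@k["camera_matrix"].T;q=q[:,:2]/q[:,2:]
    m=np.zeros((420,560),np.uint8);h=cv2.convexHull((q*16).astype(np.float32)).astype(np.int32)
    cv2.fillConvexPoly(m,h,1,shift=4);return m
def cost(p,cs=("scene","top")):
    return sum(1-(hull(c,p)&M[c]).sum()/(hull(c,p)|M[c]).sum() for c in cs)
S=np.array([[.50,-.02,.2],[.515,-.02,.2],[.50,-.035,.2],[.5,-.02,.05]])
for cs in(("scene","top"),("top",),("scene",)):
    r=minimize(cost,S[0],args=(cs,),method="Nelder-Mead",options=dict(initial_simplex=S));print(cs,r.x,r.fun)
    if len(cs)==2: np.save("p.npy",r.x)
out=[]
for c in M:
    im=read_camera(c)[:,:,::-1].copy();cs,_=cv2.findContours(hull(c,np.load("p.npy")),0,1);cv2.drawContours(im,cs,-1,(0,255,255),1)
    cs,_=cv2.findContours(M[c],0,1);cv2.drawContours(im,cs,-1,(255,0,255),1)
    u,v=(262,200) if c=="scene" else (290,235);out.append(cv2.resize(im[v-60:v+60,u-80:u+80],(400,300)))
cv2.imwrite("pics/fit.png",np.hstack(out))
E
```

```text
Traceback (most recent call last):
ValueError: attempt to get argmax of an empty sequence
```

```bash
python3 - <<'E'
from h import *
i=read_camera("scene");print(i[190:200:3,245:252:3].tolist(),i[260,300],i[215,210]);i=read_camera("top");print(i[228:275:12,286:294:3].tolist(),i[240,275],i[300,350])
E
```

```text
[[[103, 100, 98], [95, 91, 89], [101, 99, 95]], [[105, 102, 98], [57, 60, 60], [86, 84, 82]], [[106, 101, 98], [98, 98, 99], [128, 133, 133]], [[114, 112, 111], [149, 154, 156], [162, 169, 172]]] [129 134 140] [ 90 115 109]
[[[93, 92, 86], [96, 92, 89], [95, 88, 87]], [[98, 91, 90], [97, 93, 90], [101, 95, 91]], [[106, 101, 97], [105, 100, 97], [108, 102, 98]], [[96, 98, 96], [94, 91, 88], [93, 89, 87]]] [175 178 183] [118 119 125]
```

Faint brown: I'll lower the threshold and smooth first.

```bash
cat > fit.py <<'E'
from h import *
from scipy.optimize import minimize
M={}
for c,(x0,x1,y0,y1) in dict(scene=(225,300,160,240),top=(270,310,212,285)).items():
    im=cv2.GaussianBlur(read_camera(c).astype(np.float32),(3,3),0);b=(im[...,0]-im[...,2]>1)&(im[...,0]>=im[...,1]-1)&(im.max(-1)<150)
    m=np.zeros((420,560),np.uint8);m[y0:y1,x0:x1]=b[y0:y1,x0:x1]
    m=cv2.morphologyEx(m,cv2.MORPH_OPEN,np.ones((3,3)));n,l,st,_=cv2.connectedComponentsWithStats(m)
    m=(l==1+np.argmax(st[1:,4])).astype(np.uint8)
    h=cv2.convexHull(np.argwhere(m)[:,::-1].astype(np.int32));cv2.fillConvexPoly(m,h,1);M[c]=m;print(c,m.sum(),cv2.boundingRect(h))
t=np.linspace(0,2*np.pi,60)
def hull(c,p):
    x,y,a=p;ex=np.array([np.cos(a),np.sin(a),0]);ey=np.array([-np.sin(a),np.cos(a),0])
    X=np.concatenate([np.array([x,y,.135])+.075*(np.outer(np.cos(t),ex)+np.outer(np.sin(t),[0,0,1]))+s*ey for s in(-.018,.018)])
    k=calibration(c);q=(X@k["R"].T+k["t"])@k["camera_matrix"].T;q=q[:,:2]/q[:,2:]
    m=np.zeros((420,560),np.uint8);h=cv2.convexHull((q*16).astype(np.float32)).astype(np.int32)
    cv2.fillConvexPoly(m,h,1,shift=4);return m
def cost(p,cs=("scene","top")):
    return sum(1-(hull(c,p)&M[c]).sum()/(hull(c,p)|M[c]).sum() for c in cs)
S=np.array([[.50,-.02,.2],[.515,-.02,.2],[.50,-.035,.2],[.5,-.02,.05]])
for cs in(("scene","top"),("top",),("scene",)):
    r=minimize(cost,S[0],args=(cs,),method="Nelder-Mead",options=dict(initial_simplex=S));print(cs,r.x,r.fun)
    if len(cs)==2: np.save("p.npy",r.x)
out=[]
for c in M:
    im=read_camera(c)[:,:,::-1].copy();cs,_=cv2.findContours(hull(c,np.load("p.npy")),0,1);cv2.drawContours(im,cs,-1,(0,255,255),1)
    cs,_=cv2.findContours(M[c],0,1);cv2.drawContours(im,cs,-1,(255,0,255),1)
    u,v=(262,200) if c=="scene" else (290,235);out.append(cv2.resize(im[v-60:v+60,u-80:u+80],(400,300)))
cv2.imwrite("pics/fit.png",np.hstack(out))
E
python3 fit.py
```

```text
scene 1977 (238, 171, 46, 57)
top 1105 (278, 217, 26, 62)
('scene', 'top') [ 0.5055784  -0.02380341  0.2060347 ] 0.17130059409466925
('top',) [ 0.50707098 -0.02309603  0.20877961] 0.07493309545049065
('scene',) [ 0.50425429 -0.02629202  0.15985463] 0.047342995169082136
```

View pics/fit.png

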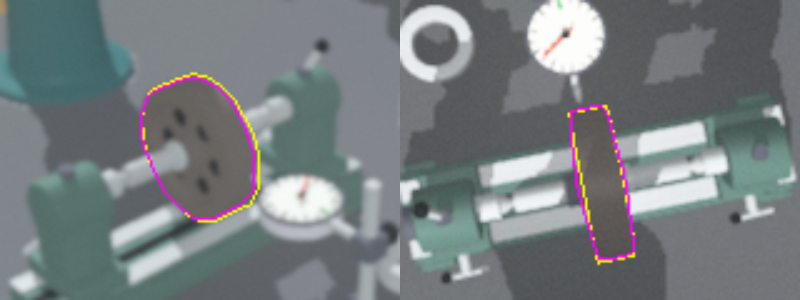

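The yellow model outline matches the pulley in both views. The axle is at about (0.506, −0.024) with bench yaw ≈ 0.21. Now I turn the tool to the bench and move over the rim.

Request:
step_arm:
  targets:
    - [[0,0,0.085],[0,0,-15],85]
    - [[0,0,0.085],[0,0,-13],85]
    - [[0,0,0],[23.6,-33.5,0],85]
    - [[0,0,0],[23.6,-33.5,0],85]
    - [[0,0,0],[23.6,-33.5,0],85]

```text
time: 2.87
tool_pos: [0.2976, -0.5138, 0.3321]
tcp_rot: [3.125, 0.323, 0.001]
wrist_force: [1.1, 0.8, 0.3]
width: 0.993
grip_force: 0.0
```

Request:
step_arm:
  targets:
    - [[0,0,0],[23.6,-33.5,0],85]
    - [[0,0,0],[23.6,-33.5,0],85]
    - [[0,0,0],[23.6,-33.5,0],85]
    - [[0,0,0],[23.6,-33.5,0],85]
    - [[0,0,0],[23.6,-33.5,0],85]

```text
time: 3.28
tool_pos: [0.3787, -0.3244, 0.3321]
tcp_rot: [3.124, 0.325, 0.001]
wrist_force: [1.3, -0.3, -0.7]
width: 0.998
grip_force: 0.0
```

Request:
step_arm:
  targets:
    - [[0,0,0],[23.6,-33.5,0],85]
    - [[0,0,0],[23.6,-33.5,0],85]
    - [[0,0,0],[23.6,-33.5,0],85]
    - [[0,0,0],[0,0,0],85]

```text
time: 3.62
tool_pos: [0.429, -0.2074, 0.3322]
tcp_rot: [-3.121, -0.336, -0.004]
wrist_force: [0.8, 0.7, 1.0]
width: 0.991
grip_force: 0.0
```

Request:
step_arm:
  targets:
    - [[0,0,0],[22.7,-32.6,0],85]
    - [[0,0,0],[22.7,-32.6,0],85]
    - [[0,0,0],[22.7,-32.6,0],85]
    - [[0,0,0],[22.7,-32.6,0],85]
    - [[0,0,0],[22.7,-32.6,0],85]

```text
time: 4.03
tool_pos: [0.5048, -0.029, 0.3323]
tcp_rot: [3.124, 0.325, 0.001]
wrist_force: [1.8, -1.0, 0.1]
width: 0.997
grip_force: 0.0
```

```bash
python3 - <<'E'
from h import *
s=read_state();print(s["time"],s["tool_pos"],s["q"].round(2),Ro.from_rotvec(s["tcp_rot"]).as_matrix().round(3).tolist())
im=read_camera("wrist");k=calibration("wrist");print(k)
for n,q in(("rim_top",(.506,-.024,.21)),("axle",(.506,-.024,.135)),("tip",(.506+.08*np.cos(.21),-.024+.08*np.sin(.21),.135))):print(n,proj("wrist",q).round(1))
cv2.imwrite("pics/w1.png",im[:,:,::-1])
print(dialread((.6517,.0138),.2466))
print(back("top",(189,277),.146), Ro)
E
```

```text
4.0333 [ 0.50481553 -0.02902178  0.3322728 ] [-0.11 -0.08  1.92 -0.    1.3   1.26] [[0.979, 0.206, 0.001], [0.206, -0.979, -0.0], [0.001, 0.001, -1.0]]
{'camera_matrix': array([[333.13449326,   0.        , 283.03329348],
       [  0.        , 333.13449326, 214.39854083],
       [  0.        ,   0.        ,   1.        ]]), 'R': array([[ 0.2093435 , -0.97783051, -0.00477325],
       [-0.93577922, -0.20175228,  0.28915959],
       [-0.28371209, -0.05606697, -0.957269  ]]), 't': array([-0.12699274,  0.42517594,  0.54901174])}
rim_top [285.3 242.3]
axle [285.1 209.1]
tip [285.4 108.3]
(np.float64(4.22443391325176), np.float64(1461.0))
[0.65088481 0.01125371 0.146     ] <class 'scipy.spatial.transform._rotation.Rotation'>
```

View pics/w1.png

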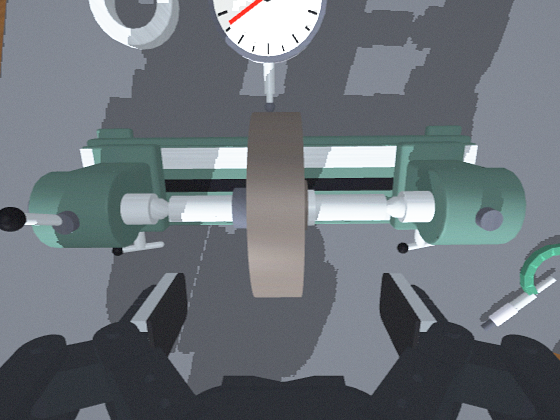

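The wrist picture shows the rim at columns 248–306, with its top near row 242 and centred at about 276, against my prediction of 285. The pulley therefore sits some 5 mm further along +bench y. I'll refine the fit with the wrist view.

```bash
cat > fitw.py <<'E'
from h import *
from scipy.optimize import minimize
im=cv2.GaussianBlur(read_camera("wrist").astype(np.float32),(3,3),0)
b=((im[...,0]-im[...,2]>4)&(im[...,0]>=im[...,1]+1)&(im.max(-1)<190)).astype(np.uint8)
b[:95]=0;b[320:]=0;b[:,:225]=0;b[:,330:]=0
b=cv2.morphologyEx(b,cv2.MORPH_OPEN,np.ones((7,7)));n,l,st,_=cv2.connectedComponentsWithStats(b)
m=(l==1+np.argmax(st[1:,4])).astype(np.uint8);print(st[1:])
cv2.fillConvexPoly(m,cv2.convexHull(np.argwhere(m)[:,::-1].astype(np.int32)),1)
t=np.linspace(0,2*np.pi,60);k=calibration("wrist")
def hull(p):
    x,y,a=p;ex=np.array([np.cos(a),np.sin(a),0]);ey=np.array([-np.sin(a),np.cos(a),0])
    X=np.concatenate([np.array([x,y,.135])+.075*(np.outer(np.cos(t),ex)+np.outer(np.sin(t),[0,0,1]))+s*ey for s in(-.018,.018)])
    q=(X@k["R"].T+k["t"])@k["camera_matrix"].T;q=q[:,:2]/q[:,2:]
    o=np.zeros((420,560),np.uint8);cv2.fillConvexPoly(o,cv2.convexHull((q*16).astype(np.float32)).astype(np.int32),1,shift=4);return o
f=lambda p:1-(hull(p)&m).sum()/(hull(p)|m).sum()
r=minimize(f,[.505,-.02,.22],method="Nelder-Mead",options=dict(initial_simplex=[[.505,-.02,.22],[.515,-.02,.22],[.505,-.03,.22],[.505,-.02,.28]]));print(r.x,r.fun)
E
python3 fitw.py
```

```text
[[  251   115    60   184 10114]]
[ 0.50610365 -0.02649598  0.22098237] 0.05233679184647877
```

Request:
step_arm:
  targets:
    - [[0,0,-0.014],[1.7,-2.2,20],85]
    - [[0,0,0],[0,0,25],85]
    - [[0,0,0],[0,0,20],85]
    - [[0,0,0],[0,0,12],85]
    - [[0,0,0],[0,0,0],70]
  grip_force: 30

```text
time: 4.6
tool_pos: [0.5034, -0.029, 0.2516]
tcp_rot: [-3.122, -0.345, 0.01]
wrist_force: [-0.2, 0.3, -0.3]
width: 0.879
grip_force: 0.0
```

Request:
step_arm:
  targets:
    - [[0,0,0],[0,0,0],45]
    - [[0,0,0],[0,0,0],38]
    - [[0,0,0],[0,0,0],32]
    - [[0,0,0],[0,0,0],30]
    - [[0,0,0],[0,0,0],30]

```text
time: 5.02
tool_pos: [0.5059, -0.0246, 0.2576]
tcp_rot: [-3.115, -0.344, -0.003]
wrist_force: [-4.3, 14.4, 7.3]
width: 0.42
grip_force: 34.5
```

Request:
step_arm:
  targets:
    - [[0,0,0],[0,0,0],30]
    - [[0,0,0],[0,0,0],30]

```text
time: 5.18
tool_pos: [0.5059, -0.0246, 0.2576]
tcp_rot: [-3.115, -0.344, -0.003]
wrist_force: [-4.5, 12.7, 7.5]
width: 0.414
grip_force: 34.4
```

```bash
cat > rd.py <<'E'
from h import *
s=read_state();R=Ro.from_rotvec(s["tcp_rot"]).as_matrix();p=s["tool_pos"]-[.506,-.0265,.135]
e=np.array([np.cos(.22),np.sin(.22),0])
print("t",s["time"],"tilt",np.degrees(np.arctan2(-R[:,2]@e,-R[2,2])).round(2),"pos ang",np.degrees(np.arctan2(p@e,p[2])).round(2),"r",np.hypot(p@e,p[2]).round(4),"dy",(p@[-e[1],e[0],0]).round(4),"yaw",np.arctan2(-R[0,1],R[1,1]).round(3),"F",s["wrist_force"].round(1),"T",s["torque"].round(2),"w",round(s["width"]*85.4,1),s["grip_force"],"q",s["q"].round(2))
print("dial",dialread((.6517,.0138),.2466))
E
python3 rd.py
```

```text
t 5.1833 tilt -0.17 pos ang 0.15 r 0.1226 dy 0.0019 yaw -2.922 F [-4.5 12.7  7.5] T [ 2.18  0.89 -0.4 ] w 35.3 34.43105148151517 q [-0.1  -0.02  2.01  0.01  1.15  1.25]
dial (np.float64(4.219849011922239), np.float64(1508.0))
```

Request:
step_arm:
  targets:
    - [[0,0,0],[0,-2,0],30]
    - [[0,-0.06,0],[7.3,-0.5,0.2],30]
    - [[0,-0.06,0],[7.3,-0.5,0.2],30]
    - [[0,-0.06,0],[7.3,0,0.2],30]
    - [[0,0,0],[0,0,0],30]
  grip_force: 35

```text
time: 5.65
tool_pos: [0.5283, -0.0192, 0.2548]
tcp_rot: [3.091, 0.344, -0.28]
wrist_force: [-1.1, 3.7, 6.4]
width: 0.413
grip_force: 40.6
```

```bash
python3 rd.py
```

```text
t 5.65 tilt 10.35 pos ang 11.03 r 0.122 dy 0.0023 yaw -2.92 F [-1.1  3.7  6.4] T [ 0.35  0.73 -0.5 ] w 35.3 40.64361859795781 q [-0.06  0.12  1.88 -0.05  1.32  1.31]
dial (None, 0)
```

```bash
python3 - <<'E'
s=open('h.py').read()
s=s.replace('def dialread(dc,yaw,z=.146,save=None):','def dialread(dc,yaw,z=.146,save=None,cam="top"):').replace('read_camera("top").astype','read_camera(cam).astype').replace('k=calibration("top")\n','k=calibration(cam)\n')
open('h.py','w').write(s)
r=open('rd.py').read().split('print("dial"')[0]
r+='''for c in("top","scene","wrist"):print(c,dialread((.6517,.0138),.22,cam=c,save=f"pics/l_{c}.png"))
im=cv2.hconcat([cv2.resize(cv2.imread("pics/l_scene.png")[152:272,222:382],(400,300)),cv2.resize(cv2.imread("pics/l_wrist.png"),(400,300))]);cv2.imwrite("pics/l.png",im)
'''
open('rd.py','w').write(r)
E
python3 rd.py
```

```text
t 5.7 tilt 10.24 pos ang 10.85 r 0.1221 dy 0.0023 yaw -2.92 F [-0.3  3.4  4.2] T [ 0.42  0.47 -0.44] w 35.3 40.409318993686725 q [-0.06  0.12  1.88 -0.05  1.32  1.31]
top (None, 0)
scene (np.float64(3.7260959986671365), np.float64(93.0))
wrist (np.float64(3.721098060506688), np.float64(2414.0))
```

View pics/l.png

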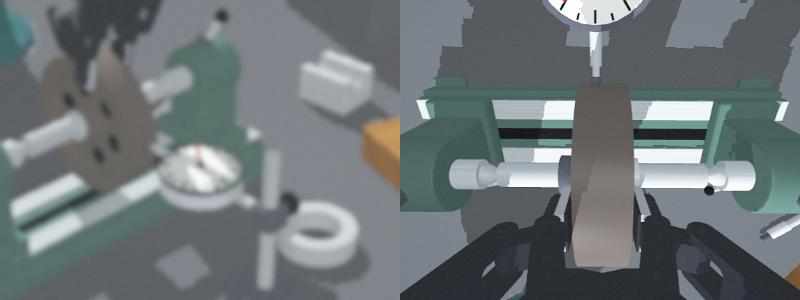

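The left crop shows the dial still visible to the scene camera at (200,160), and the right crop shows it at the top of the wrist view. Both read 3.72, which is falling, so the high spot is the other way. I reverse the turn.

Request:
step_arm:
  targets:
    - [[0,0.07,0],[-8.5,0,0.3],30]
    - [[0,0.07,0],[-8.5,0,0.3],30]
    - [[0,0.07,0],[-8.5,0,0.3],30]
    - [[0,0.07,0],[-8.5,0,0.3],30]
    - [[0,0,0],[0,0,0],30]

```text
time: 6.27
tool_pos: [0.4929, -0.027, 0.2567]
tcp_rot: [-3.106, -0.343, -0.172]
wrist_force: [1.9, 6.8, 0.8]
width: 0.413
grip_force: 40.4
```

```bash
python3 rd.py
```

```text
t 6.2667 tilt -6.33 pos ang -6.06 r 0.1224 dy 0.0024 yaw -2.921 F [1.9 6.8 0.8] T [ 1.21 -0.63  0.06] w 35.2 40.382542397819634 q [-0.13 -0.1   2.09  0.04  1.05  1.2 ]
top (np.float64(4.3938024139849565), np.float64(1286.0))
scene (np.float64(4.147391835422332), np.float64(432.0))
wrist (None, 0)
```

Request:
step_arm:
  targets:
    - [[0,0.07,0],[-8.5,0,0.3],30]
    - [[0,0.07,0],[-8.5,0,0.3],30]
    - [[0,0.07,0],[-8.5,0,0.3],30]
    - [[0,0.07,0],[-8.5,0,0.3],30]
    - [[0,0,0],[0,0,0],30]

```text
time: 6.83
tool_pos: [0.4605, -0.0342, 0.2487]
tcp_rot: [-3.022, -0.333, -0.597]
wrist_force: [-0.4, 10.7, 5.0]
width: 0.413
grip_force: 42.2
```

```bash
python3 rd.py
```

```text
t 6.8333 tilt -22.34 pos ang -22.04 r 0.1227 dy 0.0024 yaw -2.922 F [-0.4 10.7  5. ] T [ 1.57 -0.58  0.59] w 35.3 42.20855228486471 q [-0.23 -0.3   2.3   0.23  0.8   0.99]
top (np.float64(4.772571756937223), np.float64(1216.0))
scene (np.float64(4.520226830844249), np.float64(139.0))
wrist (np.float64(4.573442570864751), np.float64(23665.0))
```

Request:
step_arm:
  targets:
    - [[0,0.07,0],[-8.5,-0.5,0.3],30]
    - [[0,0.07,0],[-8.5,-0.5,0.3],30]
    - [[0,0.07,0],[-8.5,-0.5,0.3],30]
    - [[0,0.07,0],[-8.5,0,0.3],30]
    - [[0,0,0],[0,0,0],30]

```text
time: 7.4
tool_pos: [0.4317, -0.0404, 0.2319]
tcp_rot: [-2.885, -0.318, -1.004]
wrist_force: [-0.2, 6.1, 5.6]
width: 0.412
grip_force: 45.3
```

```bash
python3 rd.py
```

```text
t 7.4 tilt -38.34 pos ang -37.94 r 0.1228 dy 0.0027 yaw -2.923 F [-0.2  6.1  5.6] T [ 0.87 -0.69  0.58] w 35.2 45.30043135473534 q [-0.37 -0.46  2.51  0.65  0.61  0.53]
top (np.float64(5.100438114038928), np.float64(1066.0))
scene (np.float64(4.816924830939559), np.float64(225.0))
wrist (np.float64(4.9004978539937), np.float64(25429.0))
```

Request:
step_arm:
  targets:
    - [[0,0,0],[0,0,0],50]
    - [[0,0,0],[0,0,0],65]
    - [[0,0,0],[0,0,0],75]
    - [[0,0,0],[0,0,0],75]

```text
time: 7.88
tool_pos: [0.4318, -0.04, 0.2293]
tcp_rot: [-2.889, -0.322, -0.989]
wrist_force: [0.5, 0.2, -0.4]
width: 0.877
grip_force: 0.0
```

```bash
python3 rd.py
```

```text
t 7.8833 tilt -37.81 pos ang -38.63 r 0.1207 dy 0.003 yaw -2.92 F [ 0.5  0.2 -0.4] T [-0.07  0.28 -0.04] w 74.9 0.0 q [-0.37 -0.45  2.51  0.64  0.61  0.54]
top (np.float64(5.093521701302275), np.float64(1024.0))
scene (np.float64(4.798732709487925), np.float64(285.0))
wrist (np.float64(4.895541708355541), np.float64(26223.0))
```

Released; the pulley stayed put. I swing back round the rim with the fingers open.

Request:
step_arm:
  targets:
    - [[0,-0.08,0],[9.7,0,0.4],75]
    - [[0,-0.08,0],[9.7,0,0.4],75]
    - [[0,-0.08,0],[9.7,0,0.4],75]
    - [[0,-0.08,0],[9.7,0,0.4],75]
    - [[0,-0.08,0],[9.7,0,0.4],75]

```text
time: 8.45
tool_pos: [0.4749, -0.0303, 0.2513]
tcp_rot: [-3.07, -0.342, -0.397]
wrist_force: [0.1, 1.1, 1.1]
width: 0.875
grip_force: 0.0
```

Request:
step_arm:
  targets:
    - [[0,-0.08,0],[9.7,0,0.4],75]
    - [[0,-0.08,0],[9.7,0,0.4],75]
    - [[0,-0.08,0],[9.7,0,0.4],75]
    - [[0,-0.08,0],[9.7,0,0.4],75]
    - [[0,-0.08,0],[9.7,0,0.4],75]

```text
time: 8.87
tool_pos: [0.5222, -0.0195, 0.2537]
tcp_rot: [3.098, 0.346, -0.222]
wrist_force: [-0.3, 0.2, -0.2]
width: 0.874
grip_force: 0.0
```

Request:
step_arm:
  targets:
    - [[0,-0.08,0],[9.7,0,0.4],75]
    - [[0,-0.08,0],[9.7,0,0.4],75]
    - [[0,-0.08,0],[9.7,0,0.4],75]
    - [[0,0,0],[0,0,0],75]

```text
time: 9.2
tool_pos: [0.5506, -0.0128, 0.2427]
tcp_rot: [3.024, 0.339, -0.59]
wrist_force: [0.5, -0.5, -0.6]
width: 0.88
grip_force: 0.0
```

```bash
python3 rd.py
```

```text
t 9.2 tilt 22.09 pos ang 23.37 r 0.1173 dy 0.0036 yaw -2.919 F [ 0.5 -0.5 -0.6] T [ 0.02 -0.2  -0.03] w 75.1 0.0 q [-0.02  0.28  1.74 -0.09  1.5   1.35]
top (None, 0)
scene (np.float64(4.753151911235998), np.float64(438.0))
wrist (None, 0)
```

Request:
step_arm:
  targets:
    - [[0,-0.02,0],[0,0,-4],60]
    - [[0,0,0],[0,0,0],45]
    - [[0,0,0],[0,0,0],30]
    - [[0,0,0],[0,0,0],30]
    - [[0,0,0],[0,0,0],30]
  grip_force: 35

```text
time: 9.77
tool_pos: [0.5499, -0.0141, 0.251]
tcp_rot: [3.017, 0.335, -0.608]
wrist_force: [1.2, -3.7, 3.0]
width: 0.416
grip_force: 41.7
```

Request:
step_arm:
  targets:
    - [[0,0,0],[0,0,0],30]
    - [[0,0,0],[0,0,0],30]

```text
time: 9.93
tool_pos: [0.5501, -0.0141, 0.2509]
tcp_rot: [3.017, 0.335, -0.61]
wrist_force: [1.5, -4.8, 6.2]
width: 0.41
grip_force: 41.9
```

```bash
python3 rd.py
```

```text
t 9.9333 tilt 22.86 pos ang 21.52 r 0.1246 dy 0.0025 yaw -2.92 F [ 1.5 -4.8  6.2] T [-0.86  0.11  0.08] w 35.0 41.936435116804205 q [-0.02  0.28  1.73 -0.1   1.52  1.35]
top (None, 0)
scene (np.float64(4.78172749845926), np.float64(333.0))
wrist (None, 0)
```

Request:
step_arm:
  targets:
    - [[0,0.07,0],[-8.5,0,0.3],30]
    - [[0,0.07,0],[-8.5,0,0.3],30]
    - [[0,0.07,0],[-8.5,0,0.3],30]
    - [[0,0.07,0],[-8.5,0,0.3],30]
    - [[0,0.07,0],[-8.5,0,0.3],30]

```text
time: 10.5
tool_pos: [0.5103, -0.0229, 0.2599]
tcp_rot: [3.115, 0.346, -0.068]
wrist_force: [1.6, -4.3, 1.8]
width: 0.411
grip_force: 42.0
```

Request:
step_arm:
  targets:
    - [[0,0.07,0],[-8.5,0,0.3],30]
    - [[0,0.07,0],[-8.5,0,0.3],30]
    - [[0,0,0],[0,0,0],30]

```text
time: 10.75
tool_pos: [0.492, -0.027, 0.2596]
tcp_rot: [-3.111, -0.344, -0.15]
wrist_force: [1.0, -4.7, 0.6]
width: 0.414
grip_force: 42.4
```

```bash
python3 rd.py
```

```text
t 10.75 tilt -5.52 pos ang -6.33 r 0.1254 dy 0.0026 yaw -2.921 F [ 1.  -4.7  0.6] T [-0.61 -0.35 -0.24] w 35.3 42.39490608845699 q [-0.12 -0.1   2.08  0.03  1.07  1.21]
top (np.float64(5.261442417644944), np.float64(1087.0))
scene (np.float64(5.005830545161645), np.float64(199.0))
wrist (None, 0)
```

Request:
step_arm:
  targets:
    - [[0,0.07,0],[-8.5,0,0.3],30]
    - [[0,0.07,0],[-8.5,0,0.3],30]
    - [[0,0,0],[0,0,0],30]

```text
time: 11.15
tool_pos: [0.4765, -0.0304, 0.2569]
tcp_rot: [-3.077, -0.341, -0.365]
wrist_force: [3.2, -3.9, 0.5]
width: 0.413
grip_force: 42.7
```

```bash
python3 rd.py
```

```text
t 11.15 tilt -13.53 pos ang -13.66 r 0.1254 dy 0.0026 yaw -2.921 F [ 3.2 -3.9  0.5] T [-0.55 -0.5  -0.29] w 35.3 42.695961920544505 q [-0.17 -0.2   2.19  0.11  0.94  1.13]
top (np.float64(5.233986342868378), np.float64(1126.0))
scene (np.float64(4.959682132597357), np.float64(365.0))
wrist (None, 0)
```

Request:
step_arm:
  targets:
    - [[0,0.07,0],[-8.5,0,0.3],30]
    - [[0,0.07,0],[-8.5,0,0.3],30]
    - [[0,0,0],[0,0,0],30]

```text
time: 11.55
tool_pos: [0.461, -0.0339, 0.252]
tcp_rot: [-3.029, -0.335, -0.577]
wrist_force: [4.0, -2.6, 0.4]
width: 0.418
grip_force: 43.2
```

```bash
python3 rd.py
```

```text
t 11.55 tilt -21.57 pos ang -21.26 r 0.1255 dy 0.0026 yaw -2.922 F [ 4.  -2.6  0.4] T [-0.42 -0.65 -0.22] w 35.7 43.2299743196927 q [-0.22 -0.3   2.29  0.22  0.82  1.01]
top (np.float64(5.186044925020278), np.float64(1161.0))
scene (np.float64(4.896611503340048), np.float64(284.0))
wrist (np.float64(2.1860779206061207), np.float64(3038.0))
```

Request:
step_arm:
  targets:
    - [[0,0.07,0],[-8.5,0,0.3],30]
    - [[0,0.07,0],[-8.5,0,0.3],30]
    - [[0,0,0],[0,0,0],30]

```text
time: 11.95
tool_pos: [0.4463, -0.0371, 0.245]
tcp_rot: [-2.967, -0.328, -0.783]
wrist_force: [3.5, -2.4, 3.8]
width: 0.412
grip_force: 45.2
```

```bash
python3 rd.py
```

```text
t 11.95 tilt -29.56 pos ang -28.85 r 0.1255 dy 0.0026 yaw -2.922 F [ 3.5 -2.4  3.8] T [-0.34 -0.86 -0.13] w 35.2 45.19288075855002 q [-0.29 -0.38  2.39  0.38  0.71  0.83]
top (np.float64(5.104247167741682), np.float64(1661.0))
scene (np.float64(4.787477964179626), np.float64(754.0))
wrist (np.float64(4.966643484381743), np.float64(30951.0))
```

```bash
python3 - <<'E'
import numpy as np
p=np.array([60,53.8,37.8,21.8,-6,-13.6,-21.4,-29.2]);d=[4.19,4.394,4.773,5.097,5.261,5.234,5.186,5.104]
t=np.radians(p);A=np.c_[np.ones(8),np.cos(t),np.sin(t)];c,*_=np.linalg.lstsq(A,d,rcond=None)
print(c,np.hypot(*c[1:]),np.degrees(np.arctan2(c[2],c[1])),(A@c-d).round(3))
E
```

```text
[ 3.37785328  1.88764953 -0.13926828] 1.892780068216305 -4.219561572831811 [ 0.011 -0.014  0.011 -0.018  0.009  0.011  0.    -0.01 ]
```

The sinusoid fits to about 0.02 rad, with the high spot at tool angle −4° (peak 5.27). I turn back +25°.

Request:
step_arm:
  targets:
    - [[0,-0.073,0],[8.9,0,0.3],30]
    - [[0,-0.073,0],[8.9,0,0.3],30]
    - [[0,-0.073,0],[8.9,0,0.3],30]
    - [[0,-0.073,0],[8.9,0,0.3],30]

```text
time: 12.43
tool_pos: [0.4792, -0.0298, 0.2566]
tcp_rot: [-3.083, -0.342, -0.331]
wrist_force: [2.3, -5.9, -3.1]
width: 0.416
grip_force: 45.3
```

Request:
step_arm:
  targets:
    - [[0,-0.073,0],[8.9,0,0.3],30]
    - [[0,-0.073,0],[8.9,0,0.3],30]
    - [[0,0,0],[0,0,0],30]
    - [[0,0,0],[0,0,0],30]

```text
time: 12.77
tool_pos: [0.4976, -0.0257, 0.259]
tcp_rot: [-3.114, -0.348, -0.109]
wrist_force: [4.9, -6.2, 1.1]
width: 0.413
grip_force: 45.9
```

```bash
python3 rd.py
```

```text
t 12.7667 tilt -4.02 pos ang -3.69 r 0.1242 dy 0.0026 yaw -2.919 F [ 4.9 -6.2  1.1] T [-0.91 -0.63 -0.52] w 35.3 45.949954007525946 q [-0.11 -0.08  2.06  0.02  1.09  1.22]
top (np.float64(5.269670665818898), np.float64(1051.0))
scene (np.float64(4.972516359547129), np.float64(279.0))
wrist (None, 0)
```

It reads 5.27, which is the predicted peak. I release and retreat.

Request:
step_arm:
  targets:
    - [[0,0,0],[0,0,0],50]
    - [[0,0,0],[0,0,0],65]
    - [[0,0,0],[0,0,0],80]
    - [[0,0,0],[0,0,0],85]
    - [[0,0,0],[0,0,0],85]

```text
time: 13.33
tool_pos: [0.4951, -0.0251, 0.2588]
tcp_rot: [-3.112, -0.347, -0.11]
wrist_force: [0.3, 0.2, -0.6]
width: 0.996
grip_force: 0.0
```

Request:
step_arm:
  targets:
    - [[0,0,0],[0,0,-15],85]
    - [[0,0,0],[0,0,-30],85]
    - [[0,0,0],[0,0,-30],85]
    - [[0,0,0],[0,0,-20],85]
    - [[0,0,0],[0,0,0],85]

```text
time: 13.75
tool_pos: [0.4907, -0.0272, 0.3599]
tcp_rot: [-3.114, -0.347, -0.126]
wrist_force: [-0.1, -0.6, 1.2]
width: 0.993
grip_force: 0.0
```

```bash
python3 rd.py; python3 -c "
from h import *
print(dialread((.6517,.0138),.22))"
```

```text
t 13.75 tilt -4.63 pos ang -3.84 r 0.2254 dy 0.0027 yaw -2.92 F [-0.1 -0.6  1.2] T [ 0.01  0.01 -0.03] w 84.8 0.0 q [-0.12 -0.16  1.95  0.03  1.28  1.22]
top (np.float64(5.252614235520685), np.float64(1163.0))
scene (np.float64(4.964990129434687), np.float64(334.0))
wrist (np.float64(4.36602063905867), np.float64(8434.0))
(np.float64(5.25483738822988), np.float64(1135.0))
```

The dial holds at 5.25 against a fitted peak of 5.27, with the gripper clear.

```bash
python3 -c "
from workcell import *
print(finish_job())"
```

```text
the job is handed in; nothing more can be done
None
```

I handed the job in with the rim's high spot at the indicator tip: the dial held at 5.25 rad against a fitted peak of 5.27 (tolerance 0.126), pulley released and gripper about 100 mm clear; the judge's verdict was not reported.

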